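# Present a notched glass slide to the label reader

### The arm

A 6-joint arm with a two-finger parallel gripper is mounted at the origin on a cart in front of the work surface, level with it; the furniture and walls round the work are solid. World frame = base frame: x ahead of the robot, y to its left, z up, the work surface at z = 0. Lengths are in m, angles in degrees, forces in N, time in s.
With the tool pointing down it reaches from about 0.3 to 0.775 m from the base axis. Payload 14.6 kg.
Tool frame: the origin (TCP) lies midway between the tips of the shut fingers; the grasp point (between the pads) lies 19 mm behind it; z points along the fingers, y is the line along which they close (so a half turn about z gives the same grasp; the last joint's range is limited). The gripper opens to 85 mm and grips with 20 to 120 N. Pads are 22 mm wide; open, the fingers measure 114 mm over their backs; the gripper's body (76 mm by 85 mm) begins 54 mm behind the grasp point. The pads swing forward as they close: fully open they stand 13 mm farther back than shut.
Start: joints at [-78.931, 17.183, 87.147, -0, 75.671, -3.816], TCP at [0.141, -0.532, 0.231] pointing down, gripper open.
Joint ranges: [-173.82, 173.82], [-45.26, 126.66], [13.44, 144.39], [-59.66, 239.66], [0, 175.72], [-146.38, 146.38]. Speed limits (degrees/s): [127.2, 127.2, 147.25, 180, 180, 180].

### API

Orientations are given as a 3x3 rotation matrix whose columns are the frame's x, y, z axes.
In Python, from workcell import ctrl, optics, finish_job gives the robot as it stands.
- The arm moves only by the tool servo_tool, never from a script. Its argument "plan" is a list that holds one entry, the list of rows, each a list of 5 numbers: the finger opening in m, from 0 to 0.0854, then the shift along the tool's x, y, z in m, then the turn about the tool's z in rad. In form: [[[hand, tx, ty, tz, twist], ...]]. A call has 1 to 10 rows; each row shifts and turns the commanded pose from where the row before left it, along the tool's axes as they then stand; what a row does not reach is not made up. A row lasts 1/10 s, in which the tool goes at most 50 mm and 8.59 degrees, less where a joint would pass 70% of its speed; a pose out of reach is approached as far as the arm can. A call is refused whole if a number of a shift passes 0.05 or a number of a turn 0.15, either way. A call with a gripper value outside its range is refused whole. The fingers move at their own pace and stop on an object; the grip force is fixed at half the most. Time passes only in rows, so rows that do not move let the fingers close. It gives the time, the measured TCP pose, the force, the opening and the grip force at its end, in the units of the state.
- ctrl.read_state(): the state, without advancing time (a new reading comes with each control period).
- optics.snapshot(name): name is "scene" or "top"; returns a dict with "pixels" (480x640x3 uint8, blue, green, red), "K" (3x3 intrinsics, pixels), "k1" (the pictures are not rectified: a ray, as slopes to the right and down, at radius r is drawn at 1 + k1 r^2 times it, then the intrinsics apply), "position" and "rotation" of the camera in the world. Camera axes: x right, y up, looking along -z (the intrinsics and any distortion apply to the point x, -y, -z); pixel columns grow to the right and rows downward; lengths in m; the calibration is good to about 2 mm. A picture is of the moment at which its call begins. There is no depth.
- finish_job(): hands the job in; it is judged then, once.
Trained networks look in the newest picture that a camera, given by its name, has taken for a name from the list of things; names that differ only in an ending like _2 or _b are one class to them, and where a whole thing is asked for, a point or a joint stands for the part that bears it (a point fixed in the world has none). Each returns a list of dicts, best first, with "p" (0 to 1); they miss things now and then, are a little off and sometimes report something else, mostly with a low value. They report only what shows in the picture. A call takes as long as a camera call.
- optics.silhouettes(query, camera): "mask" (480x640 bool, what is visible of it) and "rect" ([centre column, centre row, width, height] in pixels, round what is visible of it).
The state is a dict: "time_s": time; "q": joint angles; "qd": joint speeds; "effort": joint torques, N m; "tool_pos": TCP position; "ee_rot": TCP orientation; "force": force on the tool from outside, world axes, zero at the start; "wrist_torque": the same for the moment, N m; "width": finger opening in m; "finger_force": force on a finger pad.
Only numpy, scipy, OpenCV 4.12 (cv2) and the standard library are available. Lean on these libraries where they do the work, as an engineer would, in place of code of your own. Each camera call takes 0.05 s, during which the arm holds its last target. There are 200 camera calls.

### The job

Lift the blue round lid off the round moist chamber by its knob and set it down upright on the bench, clear of the chamber. Then find the white frosted end of the glass slide inside by its small corner notch, pick the slide up by its clear glass part, and present it to the label reader: held level with the label face up about 10 cm above the bench, the frosted end over the green ring and pointing straight at the reader's housing. Finish still holding it there, at rest; do not let the lid or slide fall, and leave the coverslip box, the blue-capped vial and the timer where they are.

Things in the scene. Friction and masses are not known exactly. Their poses are not given: they have to be found in the camera images.
- chamber: round moist chamber, fixed to the bench: grey base disc 160 mm across and 8 mm thick, on it a black locating disc 130 mm across up to 13 mm, and in the middle a thin black post (28 mm across at the top) whose top, 40 mm above the bench, carries the slide. Origin at the centre of its underside, z up
- lid: loose blue round lid, 146 mm across, 88 mm tall with its black knob, 160 g. It stands on the chamber's base disc, its rim 8 mm above the bench, round the locating disc with 2.5 mm play, and covers the slide. Origin at the centre of its open rim, z up through the knob; set down upright on the bench its origin is at bench height
- lid_knob (a point): the point to grip on the lid's knob, on its axis: the head is a black round 26 mm across, from 10 mm below to 10 mm above this point. The point lies 76 mm above the lid's rim and 24 mm above its flat top
- slide_center (a point): centre (half-way up) of the thick glass slide, 76 x 36 x 6 mm, about 45 g, lying flat and label face up across the chamber's post, turned any way. x axis along its length to the frosted end, y across it, z up out of the label face. The frosted end is the opaque white 26 mm at +x, with a square code of black dots on its label face; the other 50 mm are clear glass, where it is to be gripped across its 36 mm width
- slide_notch (a point): the small corner notch of the slide, 7 x 7 mm, at the frosted end: 34.5 mm along +x and 14.5 mm along -y from the slide's centre
- slide_label (a point): centre of the frosted end: on the slide's middle line, 25 mm from the slide's centre towards the frosted end
- reader: label reader, fixed to the bench: grey foot plate 205 x 96 x 6 mm with a green ring 42 mm across, and behind the ring a white housing with a black head, 86 mm wide and 141 mm tall, whose front stands 98 mm from the ring's centre. Origin on the bench under the ring's centre; x axis from the ring to the housing, z up
- reader_spot (a point): the reading spot: straight above the ring's centre, 100 mm above the bench; axes as the reader's
- coverslips: blue and white coverslip box 41 x 61 x 23 mm on the bench, to be left alone; origin at the centre of its underside
- vial_blue: upright vial with a blue cap, 25 mm across and 58 mm tall, to be left alone; origin at the centre of its underside
- timer: white timer 62 x 62 x 23 mm on the bench, to be left alone; origin at the centre of its underside

How it is judged:
By the outcome, as a careful person would: the job done as asked, in the order asked, and still so for the second after the job is handed in, while the arm keeps its last pose, push and grip.
It also fails if it takes over 53 s, if anything falls off the work surface, if the arm or the gripper's body presses on something with over 40 N, if the wrist force passes 120 N, or if a joint passes its speed limit or range.

## Working session

There is one attempt and no reset: what is moved stays moved. The work goes in short steps, Python scripts to look and compute and a tool call to move; the robot and the scene stay as the last step left them, time stands still between calls to the robot, and variables do not carry over. Pictures are saved under pics/ and viewed, at most 10 in all, crops included, and the job is handed in when it is done.

Besides the shell and the picture viewer there is one more tool, called after "Emit:" as a command line: name --argument value ..., lists and objects as JSON in quotes. servo_tool: Moves the arm, as the interface text tells. Its arguments: {"type":"object","properties":{"plan":{"type":"array"}},"required":["plan"]}

```bash
mkdir -p pics; cat > h.py <<'E'
import numpy as np, cv2
from workcell import ctrl, optics
def ray(s,u,v):
    K=np.array(s["K"]);x=(u-K[0,2])/K[0,0];y=(v-K[1,2])/K[1,1]
    a,b=x,y
    for _ in range(30):
        f=1+s["k1"]*(a*a+b*b);a,b=x/f,y/f
    d=np.array(s["rotation"])@np.array([a,-b,-1.]);return np.array(s["position"]),d
def atz(s,u,v,z):
    p,d=ray(s,u,v);return p+d*(z-p[2])/d[2]
def proj(s,P):
    K=np.array(s["K"]);c=np.array(s["rotation"]).T@(np.array(P)-s["position"])
    a,b=c[0]/-c[2],-c[1]/-c[2];f=1+s["k1"]*(a*a+b*b)
    return K[0,0]*a*f+K[0,2],K[1,1]*b*f+K[1,2]
def tri(rays):
    A=np.zeros((3,3));B=np.zeros(3)
    for p,d in rays:
        d=d/np.linalg.norm(d);M=np.eye(3)-np.outer(d,d);A+=M;B+=M@p
    return np.linalg.solve(A,B)
def cen(m):
    v,u=np.nonzero(m);return u.mean(),v.mean()
E
python3 - <<'E'
from h import *
np.set_printoptions(precision=4,suppress=True)
st=ctrl.read_state();print(st)
for c in("scene","top"):
    s=optics.snapshot(c);cv2.imwrite(f"pics/{c}0.png",s["pixels"])
    print(c,s["K"],s["k1"],s["position"],s["rotation"])
    for q in("lid","lid_knob","chamber","reader","reader_spot","coverslips","vial_blue","timer"):
        r=optics.silhouettes(q,c)
        print(q,[(round(x["p"],2),np.round(x["rect"]).tolist(),np.round(cen(x["mask"]),1).tolist(), np.round(atz(s,*cen(x["mask"]),0),3).tolist()) for x in r[:3]])
E
```

```text
{'time_s': 0.0, 'q': array([-78.9316,  17.2164,  87.181 ,   0.0018,  75.6681,  -3.8146]), 'qd': array([ 0.0198, -0.0608,  0.0539,  0.0206, -0.0446,  0.0814]), 'effort': array([  0.0016, -54.35  , -36.1795,   0.    ,   0.0039,   0.    ]), 'tool_pos': array([ 0.1412, -0.5313,  0.2307]), 'ee_rot': array([[ 0.9665,  0.2568, -0.0002],
       [ 0.2568, -0.9665,  0.0011],
       [ 0.0001, -0.0011, -1.    ]]), 'force': array([-1.1047, -0.704 , -0.1985]), 'wrist_torque': array([ 0.012 ,  0.0084, -0.0056]), 'finger_force': 0.0, 'width': 0.08513228690436686}
scene [[533.2008   0.     313.3175]
 [  0.     533.2008 238.861 ]
 [  0.       0.       1.    ]] 0.013808016608045823 [ 0.2066 -0.6079  0.6563] [[ 0.8569  0.3095 -0.4123]
 [-0.5155  0.5224 -0.6793]
 [ 0.0052  0.7946  0.6071]]
lid [(0.64, [269.0, 275.0, 85.0, 79.0], [268.8, 273.6], [0.526, 0.077, 0.0])]
lid_knob [(0.69, [268.0, 273.0, 84.0, 76.0], [269.0, 274.0], [0.526, 0.076, 0.0])]
chamber [(0.69, [270.0, 297.0, 88.0, 38.0], [268.6, 305.6], [0.487, 0.002, 0.0])]
reader [(0.79, [369.0, 314.0, 128.0, 160.0], [376.1, 316.1], [0.632, -0.114, 
[... 595 characters left out ...]
0, 80.0], [319.4, 277.5], [0.512, 0.045, 0.0])]
lid_knob [(0.8, [321.0, 276.0, 81.0, 79.0], [319.5, 277.3], [0.512, 0.044, 0.0])]
chamber [(0.77, [321.0, 301.0, 82.0, 46.0], [325.9, 308.4], [0.452, 0.03, 0.0])]
reader [(0.57, [415.0, 225.0, 82.0, 149.0], [417.7, 234.6], [0.602, -0.148, 0.0])]
reader_spot [(0.59, [415.0, 216.0, 81.0, 165.0], [417.0, 232.5], [0.606, -0.147, 0.0]), (0.45, [323.0, 292.0, 77.0, 54.0], [333.5, 304.4], [0.46, 0.015, 0.0])]
coverslips [(0.87, [193.0, 222.0, 37.0, 20.0], [191.3, 219.4], [0.62, 0.304, 0.0])]
vial_blue [(0.46, [338.0, 187.0, 8.0, 13.0], [338.7, 186.9], [0.694, 0.011, 0.0])]
timer [(0.93, [226.0, 184.0, 39.0, 36.0], [225.5, 183.1], [0.696, 0.239, 0.0])]
```

View pics/scene0.png

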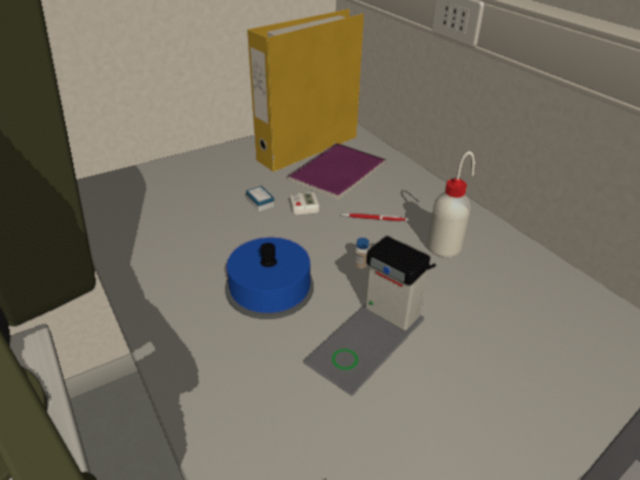

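View pics/top0.png

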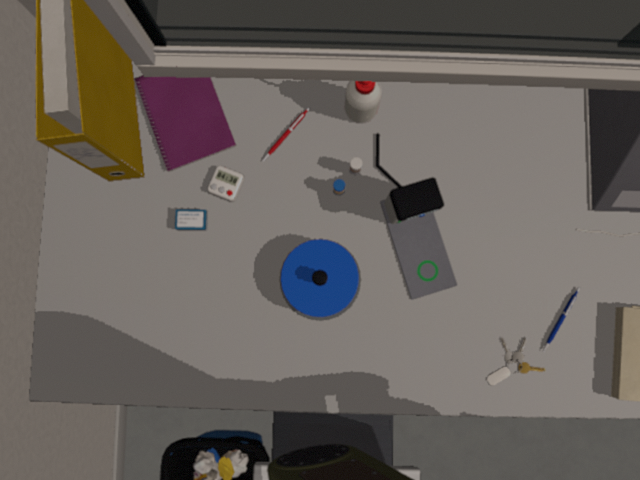

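The top view shows the lid's knob at about (320,277), the green ring at (428,270) and the reader head at (416,199). In the scene view the knob is at (268,250) and the ring at (345,359).

```bash
python3 - <<'E'
from h import *
np.set_printoptions(precision=4,suppress=True)
S={c:optics.snapshot(c) for c in("scene","top")}
R=[];G=[]
for c,(k,g) in dict(scene=((250,235,286,268),(325,340,365,378)),top=((308,265,333,290),(412,255,444,287))).items():
    s=S[c];im=s["pixels"].astype(int)
    def m(box,f):
        x0,y0,x1,y1=box;M=np.zeros((480,640),bool);M[y0:y1,x0:x1]=f(im[y0:y1,x0:x1]);return M
    kn=m(k,lambda a:a.max(2)<45)
    gm=m(g,lambda a:a[...,1]>a[...,[0,2]].max(2)+25)
    v,u=np.nonzero(kn);print(c,"knob",cen(kn),u.min(),u.max(),v.min(),v.max(),kn.sum())
    v,u=np.nonzero(gm);e=cv2.fitEllipse(np.c_[u,v].astype(np.float32));print("ring",e)
    R.append(ray(s,*cen(kn)));G.append(ray(s,*e[0]));print(atz(s,*e[0],.006),atz(s,*cen(kn),.084))
print("knob",tri(R),"ring",tri(G))
# plate orientation in top & scene
for c in S:
    s=S[c];im=s["pixels"]
    for q in ("reader",):
        r=optics.silhouettes(q,c)[0]["mask"]
        cs=max(cv2.findContours(r.astype(np.uint8),0,2)[0],key=cv2.contourArea)
        P=np.array([atz(s,*p[0],.006)[:2] for p in cs]);
        ap=cv2.approxPolyDP(cs,4,True)[:,0];print(c,ap.tolist());print(np.array([atz(s,*p,.006)[:2] for p in ap]))
a=S["top"]["pixels"][150:310,270:470];b=S["scene"]["pixels"][230:400,220:440]
o=np.hstack([cv2.resize(a,(400,320),interpolation=2),cv2.resize(b,(400,320),interpolation=2)])
cv2.imwrite("pics/c1.png",o)
E
```

```text
scene knob (np.float64(267.6875), np.float64(254.67708333333334)) 261 275 244 265 288
ring ((344.5851135253906, 358.7873229980469), (18.848350524902344, 23.78922462463379), 96.88011169433594)
[ 0.5319 -0.1677  0.006 ] [0.5056 0.034  0.084 ]
top knob (np.float64(319.0654761904762), np.float64(277.2559523809524)) 312 326 271 284 168
ring ((427.2262878417969, 270.27557373046875), (18.527206420898438, 18.82559585571289), 144.38583374023438)
[ 0.5312 -0.1669  0.006 ] [0.5084 0.044  0.084 ]
knob [0.5094 0.0438 0.0754] ring [ 0.5317 -0.1672  0.0055]
scene [[387, 235], [366, 254], [366, 303], [304, 361], [350, 395], [424, 318], [423, 291], [435, 263], [427, 253]]
[[ 0.7835  0.0545]
 [ 0.7111  0.0262]
 [ 0.6323 -0.0842]
 [ 0.4756 -0.1393]
 [ 0.5015 -0.2274]
 [ 0.6953 -0.1633]
 [ 0.7375 -0.1112]
 [ 0.808  -0.0628]
 [ 0.8149 -0.0318]]
top [[377, 135], [376, 164], [397, 186], [381, 205], [411, 297], [455, 285], [433, 214], [444, 204], [435, 178], [401, 186], [378, 162]]
[[ 0.8012 -0.0636]
 [ 0.7413 -0.0625]
 [ 0.6977 -0.1052]
 [ 0.6584 -0.0739]
 [ 0.4782 -0.1356]
 [ 0.5038 -0.2217]
 [ 0.6432 -0.1775]
 [ 0.6639 -0.1993]
 [ 0.7161 -0.1811]
 [ 0.6979 -0.1132]
 [ 0.7456 -0.0665]]
```

View pics/c1.png

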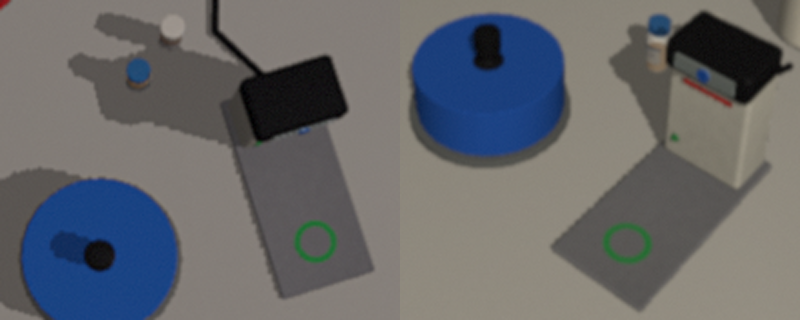

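The crop confirms the lid, the plate and the ring. Next I'll refine the knob height and reader heading, then work out the first move.

```bash
cat >> h.py <<'E'
def go(x,y,z,yaw=None):
    "shift in present tool axes to reach target; yaw = world heading (deg) of tool x"
    st=ctrl.read_state();R=np.array(st["ee_rot"]);d=R.T@(np.array([x,y,z])-st["tool_pos"])
    y0=np.degrees(np.arctan2(R[1,0],R[0,0]))
    print("t",round(st["time_s"],2),"pos",np.round(st["tool_pos"],4),"yaw",round(y0,2),"w",round(st["width"],4),"F",np.round(st["force"],1),"tilt",np.round(R[:2,2],4),"q6",round(st["q"][5],1))
    print("tool shift",np.round(d,4),"twist",None if yaw is None else round(-np.radians((yaw-y0+180)%360-180),4))
E
python3 - <<'E'
from h import *
from scipy.optimize import least_squares
np.set_printoptions(precision=4,suppress=True)
S={c:optics.snapshot(c) for c in("scene","top")}
for v in(250,251,252): print(v,tri([ray(S["scene"],267.7,v),ray(S["top"],319.1,277.3)]))
# lid top disc fit: blue mask in top view
im=S["top"]["pixels"].astype(int);m=(im[...,0]>im[...,2]+60);m[:230]=0;m[330:]=0;m[:,:270]=0;m[:,370:]=0
m=cv2.morphologyEx(m.astype(np.uint8),cv2.MORPH_CLOSE,np.ones((25,25)))
cs=max(cv2.findContours(m,0,1)[0],key=cv2.contourArea);e=cv2.fitEllipse(cs);print("lid",e,atz(S["top"],*e[0],.055))
# plate edges: maximise gradient along long edges, both views, over yaw
g={c:cv2.GaussianBlur(s["pixels"],(3,3),0).astype(float).mean(2) for c,s in S.items()}
def samp(c,P):
    uv=np.array([proj(S[c],p) for p in P],np.float32);return cv2.remap(g[c].astype(np.float32),uv[:,:1],uv[:,1:],1).ravel()
O=np.array([.5315,-.167,.006])
for c in S:
  for side,rng in((1,(-.03,.06)),(-1,(-.03,.06))):
    best=[]
    for yw in np.arange(14,23,.25):
      X=np.array([np.cos(np.radians(yw)),np.sin(np.radians(yw)),0]);Y=np.array([-X[1],X[0],0])
      for off in np.arange(.040,.056,.0005):
        t=np.linspace(*rng,30)
        a=samp(c,[O+X*k+Y*side*(off+.003) for k in t]);b=samp(c,[O+X*k+Y*side*(off-.003) for k in t])
        best.append((np.mean(a-b),yw,off))
    best.sort(reverse=True);print(c,side,np.array(best[:4]).tolist())
go(.508,.044,.2)
E
```

```text
250 [0.5093 0.0435 0.086 ]
251 [0.5093 0.0435 0.0838]
252 [0.5093 0.0436 0.0815]
lid ((319.29327392578125, 277.7284851074219), (76.05013275146484, 76.56478118896484), 84.69855499267578) [0.5088 0.0439 0.055 ]
scene 1 [[42.65937805175781, 19.25, 0.04800000000000001], [42.65289306640625, 19.5, 0.04800000000000001], [42.5842170715332, 19.0, 0.04800000000000001], [42.45844268798828, 19.75, 0.04800000000000001]]
scene -1 [[40.902278900146484, 18.5, 0.04950000000000001], [40.886348724365234, 18.25, 0.04950000000000001], [40.84630584716797, 18.75, 0.04950000000000001], [40.78820037841797, 18.0, 0.04950000000000001]]
top 1 [[42.80695724487305, 18.5, 0.05250000000000001], [42.77485656738281, 18.75, 0.05250000000000001], [42.769405364990234, 19.25, 0.05200000000000001], [42.7407112121582, 19.0, 0.05200000000000001]]
top -1 [[33.82767868041992, 18.5, 0.04700000000000001], [33.8256950378418, 19.0, 0.04700000000000001], [33.81199264526367, 19.25, 0.04700000000000001], [33.79546356201172, 18.75, 0.04700000000000001]]
t 1.2 pos [ 0.1413 -0.5315  0.2313] yaw 14.89 w 0.0855 F [ 0.3 -1.   0.3] tilt [-0. -0.] q6 -3.8
tool shift [ 0.5023 -0.462   0.0313] twist None
```

Emit:
servo_tool --plan '[[[0.085,0.025,-0.023,0,0],[0.085,0.025,-0.023,0,0],[0.085,0.025,-0.023,0,0],[0.085,0.025,-0.023,0,0],[0.085,0.025,-0.023,0,0],[0.085,0.025,-0.023,0,0],[0.085,0.025,-0.023,0,0],[0.085,0.025,-0.023,0,0],[0.085,0.025,-0.023,0,0],[0.085,0.025,-0.023,0,0]]]'

```text
time_s: 2.2
tool_pos: [0.3243, -0.2438, 0.2315]
ee_rot: [[0.966, 0.257, 0.0], [0.257, -0.966, -0.0], [0.0, 0.0, -1.0]]
force: [-0.1, -1.2, -0.1]
width: 0.0845
finger_force: 0.0
```

Emit:
servo_tool --plan '[[[0.085,0.025,-0.023,0,0],[0.085,0.025,-0.023,0,0],[0.085,0.025,-0.023,0,0],[0.085,0.025,-0.023,0,0],[0.085,0.025,-0.023,0,0],[0.085,0.025,-0.023,0,0],[0.085,0.025,-0.023,0,0],[0.085,0.025,-0.023,0,0],[0.085,0.02,-0.02,0,0],[0.085,0,0,0,0]]]'

```text
time_s: 3.2
tool_pos: [0.485, 0.0109, 0.2311]
ee_rot: [[0.966, 0.26, -0.0], [0.26, -0.966, 0.0], [0.0, -0.0, -1.0]]
force: [0.3, -0.3, -0.4]
width: 0.0849
finger_force: 0.0
```

```bash
python3 -c "
from h import *
go(.509,.0437,.067)"
```

```text
t 3.2 pos [0.485  0.0109 0.2311] yaw 15.04 w 0.0849 F [ 0.3 -0.3 -0.4] tilt [-0.      0.0004] q6 71.9
tool shift [ 0.0317 -0.0254  0.1641] twist None
```

Emit:
servo_tool --plan '[[[0.085,0.0159,-0.0127,0.02,0],[0.085,0.0158,-0.0127,0.02,0],[0.085,0,0,0.03,0],[0.085,0,0,0.03,0],[0.085,0,0,0.02,0],[0.085,0,0,0.015,0],[0.085,0,0,0,0],[0.085,0,0,0,0]]]'

```text
time_s: 4.0
tool_pos: [0.5082, 0.041, 0.0968]
ee_rot: [[0.967, 0.257, 0.0], [0.257, -0.967, -0.0], [0.0, 0.0, -1.0]]
force: [0.8, 0.2, 0.2]
width: 0.0849
finger_force: 0.0
```

```bash
python3 - <<'E'
from h import *
go(.509,.0437,.067)
o=[]
for c,(u,v) in dict(scene=(268,250),top=(319,277)).items():
    s=optics.snapshot(c);o.append(cv2.resize(s["pixels"][v-70:v+70,u-70:u+70],(400,400),interpolation=2))
cv2.imwrite("pics/c2.png",np.hstack(o))
E
```

```text
t 4.0 pos [0.5082 0.041  0.0968] yaw 14.87 w 0.0849 F [0.8 0.2 0.2] tilt [ 0.0002 -0.    ] q6 75.6
tool shift [ 0.0014 -0.0025  0.0298] twist None
```

View pics/c2.png

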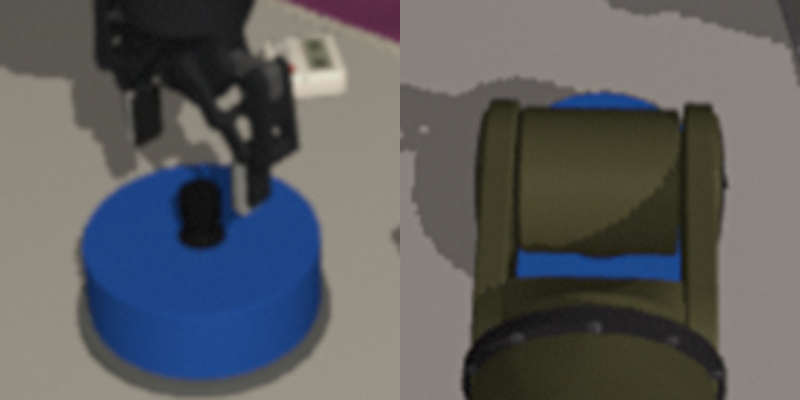

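The fingers straddle the knob in the scene crop, so I'll descend and close.

Emit:
servo_tool --plan '[[[0.085,0.0014,-0.0025,0.016,0],[0.085,0,0,0.016,0],[0.085,0,0,0,0],[0.01,0,0,0,0],[0.01,0,0,0,0],[0.01,0,0,0,0],[0.01,0,0,0,0],[0.01,0,0,0,0],[0.01,0,0,0,0],[0.01,0,0,0,0]]]'

```text
time_s: 5.1
tool_pos: [0.5091, 0.0441, 0.0651]
ee_rot: [[0.966, 0.257, 0.001], [0.257, -0.966, 0.0], [0.001, 0.0, -1.0]]
force: [-2.8, 0.3, 7.0]
width: 0.024
finger_force: 58.8
```

Emit:
servo_tool --plan '[[[0.01,0,0,-0.005,0],[0.01,0,0,-0.01,0],[0.01,0,0,-0.015,0],[0.01,0,0,-0.015,0],[0.01,0,0,-0.015,0],[0.01,0,0,-0.015,0],[0.01,0,0,-0.01,0],[0.01,0,0,-0.01,0],[0.01,0,0,0,0]]]'

```text
time_s: 6.0
tool_pos: [0.5093, 0.0441, 0.1606]
ee_rot: [[0.966, 0.257, 0.002], [0.257, -0.966, 0.0], [0.002, 0.0, -1.0]]
force: [0.9, 0.2, -0.8]
width: 0.0237
finger_force: 59.1
```

```bash
python3 - <<'E'
from h import *
go(.45,.25,.16)
o=[]
for c,(u,v) in dict(scene=(268,250),top=(319,277)).items():
    s=optics.snapshot(c);o.append(cv2.resize(s["pixels"][v-100:v+100,u-100:u+100],(400,400),interpolation=2))
cv2.imwrite("pics/c3.png",np.hstack(o))
E
```

```text
t 6.0 pos [0.5093 0.0441 0.1606] yaw 14.89 w 0.0237 F [ 0.9  0.2 -0.8] tilt [0.0019 0.    ] q6 76.0
tool shift [-0.0044 -0.2142  0.0005] twist None
```

View pics/c3.png

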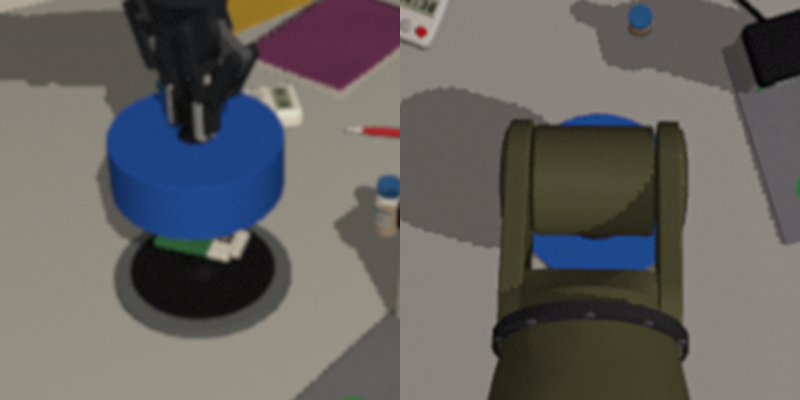

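The lid hangs level in the gripper and clear of the chamber, and the slide shows below it. I'll carry it left.

Emit:
servo_tool --plan '[[[0.01,0,-0.01,0,0],[0.01,0,-0.02,0,0],[0.01,-0.001,-0.025,0,0],[0.01,-0.001,-0.03,0,0],[0.01,-0.001,-0.03,0,0],[0.01,-0.001,-0.03,0,0],[0.01,0,-0.03,0,0],[0.01,0,-0.02,0,0],[0.01,0,-0.015,0,0],[0.01,0,-0.004,0,0]]]'

```text
time_s: 7.1
tool_pos: [0.4493, 0.2511, 0.1589]
ee_rot: [[0.966, 0.258, -0.001], [0.258, -0.966, -0.0], [-0.001, 0.0, -1.0]]
force: [-0.3, -0.7, -1.8]
width: 0.0238
finger_force: 59.1
```

Emit:
servo_tool --plan '[[[0.01,0,0,0.005,0],[0.01,0,0,0.015,0],[0.01,0,0,0.02,0],[0.01,0,0,0.02,0],[0.01,0,0,0.015,0],[0.01,0,0,0.01,0],[0.01,0,0,0.005,0],[0.01,0,0,0.003,0],[0.01,0,0,0,0],[0.01,0,0,0,0]]]'

```text
time_s: 8.1
tool_pos: [0.4503, 0.25, 0.0668]
ee_rot: [[0.966, 0.257, 0.001], [0.257, -0.966, 0.0], [0.001, -0.0, -1.0]]
force: [-0.8, 1.1, -1.4]
width: 0.0239
finger_force: 59.1
```

Now the last ~10 mm, slowly until it touches down.

Emit:
servo_tool --plan '[[[0.01,0,0,0.003,0],[0.01,0,0,0.003,0],[0.01,0,0,0.002,0],[0.01,0,0,0.001,0],[0.01,0,0,0,0],[0.01,0,0,0,0]]]'

```text
time_s: 8.7
tool_pos: [0.45, 0.2499, 0.0573]
ee_rot: [[0.966, 0.257, 0.0], [0.257, -0.966, -0.0], [0.0, 0.0, -1.0]]
force: [0.2, -0.3, -1.6]
width: 0.0238
finger_force: 59.1
```

Emit:
servo_tool --plan '[[[0.01,0,0,0.001,0],[0.01,0,0,0,0],[0.01,0,0,0,0]]]'

```text
time_s: 9.0
tool_pos: [0.4501, 0.25, 0.057]
ee_rot: [[0.966, 0.257, 0.0], [0.257, -0.966, 0.0], [0.001, -0.0, -1.0]]
force: [-4.7, -2.2, 9.6]
width: 0.0239
finger_force: 60.2
```

Touched down. Now I'll open and rise.

Emit:
servo_tool --plan '[[[0.085,0,0,0,0],[0.085,0,0,0,0],[0.085,0,0,0,0],[0.085,0,0,0,0],[0.085,0,0,0,0],[0.085,0,0,-0.01,0],[0.085,0,0,-0.03,0],[0.085,0,0,-0.04,0],[0.085,0,0,-0.04,0],[0.085,0,0,-0.04,0]]]'

```text
time_s: 10.0
tool_pos: [0.4497, 0.2498, 0.2188]
ee_rot: [[0.966, 0.257, 0.001], [0.257, -0.966, 0.0], [0.001, -0.0, -1.0]]
force: [0.2, -0.0, 0.2]
width: 0.0852
finger_force: 0.0
```

Emit:
servo_tool --plan '[[[0.085,-0.03,-0.01,-0.03,0],[0.085,-0.03,-0.01,-0.02,0],[0.085,0,0,0,0]]]'

```text
time_s: 10.3
tool_pos: [0.3853, 0.2544, 0.2701]
ee_rot: [[0.966, 0.258, 0.005], [0.258, -0.966, 0.003], [0.005, -0.002, -1.0]]
force: [-0.0, -0.2, 0.0]
width: 0.085
finger_force: 0.0
```

```bash
python3 - <<'E'
from h import *
go(.45,.25,.16)
o=[]
for c in("scene","top"):
    s=optics.snapshot(c);cv2.imwrite(f"/tmp/{c}.png",s["pixels"])
    u,v=map(int,proj(s,(.509,.044,.04)))
    o.append(cv2.resize(s["pixels"][v-50:v+50,u-50:u+50],(400,400),interpolation=2));print(c,u-50,v-50)
    for q in("slide_center","slide_notch","slide_label"):
        r=optics.silhouettes(q,c);print(c,q,[(round(x["p"],2),np.round(x["rect"]).tolist(),np.round(cen(x["mask"]),1).tolist(),np.round(atz(s,*cen(x["mask"]),.046),4).tolist()) for x in r[:2]])
    r=optics.silhouettes("lid",c);print(c,"lid",[(round(x["p"],2),np.round(x["rect"]).tolist(),np.round(atz(s,*cen(x["mask"]),.04),3).tolist()) for x in r[:2]])
cv2.imwrite("pics/c4.png",np.hstack(o))
E
```

```text
t 10.3 pos [0.3853 0.2544 0.2701] yaw 14.97 w 0.085 F [-0.  -0.2  0. ] tilt [0.0048 0.003 ] q6 103.9
tool shift [0.0608 0.0211 0.1104] twist None
scene 217 220
scene slide_center [(0.97, [271.0, 272.0, 47.0, 22.0], [268.0, 268.9], [0.5079, 0.041, 0.046])]
scene slide_notch [(0.71, [260.0, 198.0, 29.0, 29.0], [259.7, 198.2], [0.5966, 0.2521, 0.046]), (0.58, [270.0, 267.0, 45.0, 21.0], [268.6, 268.5], [0.5091, 0.0414, 0.046])]
scene slide_label [(0.64, [270.0, 270.0, 45.0, 23.0], [268.6, 268.7], [0.509, 0.041, 0.046])]
scene lid [(0.82, [194.0, 228.0, 77.0, 62.0], [0.444, 0.23, 0.04])]
top 269 227
top slide_center [(0.66, [318.0, 276.0, 36.0, 39.0], [319.3, 277.0], [0.5105, 0.044, 0.046])]
top slide_notch [(0.71, [318.0, 276.0, 41.0, 40.0], [319.5, 277.4], [0.5097, 0.0437, 0.046])]
top slide_label [(0.95, [320.0, 278.0, 34.0, 43.0], [319.4, 277.3], [0.51, 0.0438, 0.046])]
top lid [(0.55, [210.0, 304.0, 78.0, 75.0], [0.454, 0.249, 0.04])]
```

View pics/c4.png

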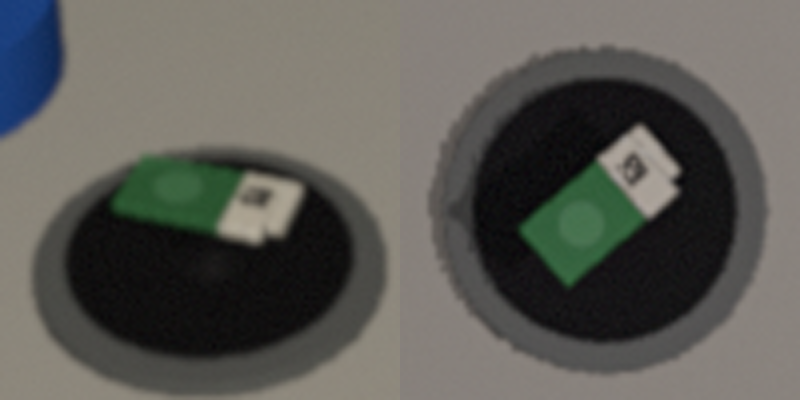

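The top crop shows the white end at upper right with its notch at crop (683,178) and the clear (green-looking) part at lower left. The notch is on the −y side, so the label is face up. The lid stands clear at upper left.

```bash
python3 - <<'E'
from h import *
np.set_printoptions(precision=4,suppress=True)
C={}
for c in("scene","top"):
    s=optics.snapshot(c);im=s["pixels"].astype(int);u,v=map(int,proj(s,(.509,.044,.04)))
    W=np.zeros((480,640),bool);W[v-24:v+24,u-30:u+30]=1
    if c=="scene": W[:]=0;W[257:283,242:297]=1
    sat=im.max(2)-im.min(2)
    g=W&(im[...,1]>im[...,2]+20)&(im[...,1]>im[...,0]+8);w=W&(im.min(2)>90)&~g
    w=cv2.morphologyEx(w.astype(np.uint8),cv2.MORPH_CLOSE,np.ones((5,5)))
    n,l,stt,_=cv2.connectedComponentsWithStats(w);w=l==1+np.argmax(stt[1:,4])
    for z in(.040,.043,.046):
        B=lambda m:np.array([atz(s,a,b,z)[:2] for b,a in zip(*np.nonzero(m))])
        a,b=B(g),B(w);al=np.vstack([a,b]).astype(np.float32)
        r=cv2.minAreaRect(al*1000);d=b.mean(0)-a.mean(0)
        print(c,z,"n",len(a),len(b),"rect",np.array(r[0])/1000,np.array(r[1]),r[2],"green",a.mean(0),"white",b.mean(0),"dir",np.degrees(np.arctan2(d[1],d[0])))
    C[c]=ray(s,*cen(g)),ray(s,*cen(w)),ray(s,*cen(g|w))
for i in range(3):print(("green","white","all")[i],tri([C["scene"][i],C["top"][i]]))
E
```

```text
scene 0.04 n 426 316 rect [0.5206 0.0545] [67.5943 80.7036] 42.82524871826172 green [0.5011 0.0566] white [0.5342 0.0332] dir -35.21867857084115
scene 0.043 n 426 316 rect [0.519  0.0513] [67.2653 80.3108] 42.825233459472656 green [0.4997 0.0534] white [0.5327 0.0301] dir -35.21867857084137
scene 0.046 n 426 316 rect [0.5175 0.0481] [66.9362 79.918 ] 42.825286865234375 green [0.4983 0.0501] white [0.5311 0.027 ] dir -35.21867857084077
top 0.04 n 520 269 rect [0.5091 0.0439] [37.9491 77.763 ] 41.73883056640625 green [0.4998 0.0543] white [0.5262 0.0261] dir -46.86688316780013
top 0.043 n 520 269 rect [0.509  0.0438] [37.8512 77.5624] 41.73886489868164 green [0.4997 0.0543] white [0.526  0.0262] dir -46.86688316780009
top 0.046 n 520 269 rect [0.5089 0.0438] [37.7533 77.3618] 41.7388801574707 green [0.4996 0.0542] white [0.5258 0.0262] dir -46.8668831678004
green [0.4998 0.0542 0.0422]
white [0.5276 0.0253 0.0482]
all [0.5109 0.0437 0.0436]
```

Emit:
servo_tool --plan '[[[0.085,0,0,0,-0.145],[0.085,0,0,0,-0.145],[0.085,0,0,0,-0.145],[0.085,0,0,0,-0.145],[0.085,0,0,0,-0.145],[0.085,0,0,0,-0.145],[0.085,0,0,0,-0.145],[0.085,0,0,0,-0.145],[0.085,0,0,0,-0.145],[0.085,0,0,0,-0.145]]]'

```text
time_s: 11.9
tool_pos: [0.3869, 0.2538, 0.2662]
ee_rot: [[-0.144, 0.99, -0.0], [0.99, 0.144, -0.0], [-0.0, -0.0, -1.0]]
force: [0.5, 0.4, -0.2]
width: 0.0851
finger_force: 0.0
```

Emit:
servo_tool --plan '[[[0.085,0,0,0,-0.145],[0.085,0,0,0,-0.145],[0.085,0,0,0,-0.145],[0.085,0,0,0,-0.145],[0.085,0,0,0,0],[0.085,0,0,0,0]]]'

```text
time_s: 12.5
tool_pos: [0.3869, 0.2538, 0.2662]
ee_rot: [[-0.655, 0.755, -0.0], [0.755, 0.655, -0.0], [0.0, -0.0, -1.0]]
force: [-0.5, 0.3, -0.2]
width: 0.0851
finger_force: 0.0
```

```bash
python3 -c "
from h import *
go(.4997,.0542,.11,131.8)"
```

```text
t 12.5 pos [0.3869 0.2538 0.2662] yaw 130.94 w 0.0851 F [-0.5  0.3 -0.2] tilt [-0.0001 -0.0001] q6 -12.2
tool shift [-0.2247 -0.0456  0.1562] twist -0.015
```

Emit:
servo_tool --plan '[[[0.085,-0.028,-0.0057,0,0],[0.085,-0.028,-0.0057,0,0],[0.085,-0.028,-0.0057,0,0],[0.085,-0.028,-0.0057,0,0],[0.085,-0.028,-0.0057,0.02,0],[0.085,-0.028,-0.0057,0.03,0],[0.085,-0.028,-0.0057,0.03,0],[0.085,-0.0287,-0.0057,0.04,-0.015],[0.085,0,0,0.03,0],[0.085,0,0,0,0]]]'

```text
time_s: 13.5
tool_pos: [0.4988, 0.054, 0.1128]
ee_rot: [[-0.666, 0.746, -0.007], [0.746, 0.666, -0.0], [0.004, -0.005, -1.0]]
force: [-0.1, 0.6, 0.7]
width: 0.0852
finger_force: 0.0
```

```bash
python3 -c "
from h import *
go(.4997,.0542,.023,131.8)"
```

```text
t 13.5 pos [0.4988 0.054  0.1128] yaw 131.78 w 0.0852 F [-0.1  0.6  0.7] tilt [-0.0069 -0.0002] q6 -39.8
tool shift [-0.0009  0.0012  0.0898] twist -0.0003
```

Emit:
servo_tool --plan '[[[0.085,0,0.0005,0.02,0],[0.085,0,0,0.02,0],[0.085,0,0,0.02,0],[0.085,0,0,0.01,0],[0.085,0,0,0,0],[0.085,0,0,0,0]]]'

```text
time_s: 14.1
tool_pos: [0.5016, 0.0553, 0.0476]
ee_rot: [[-0.67, 0.743, 0.002], [0.743, 0.67, 0.0], [-0.001, 0.001, -1.0]]
force: [-0.1, -0.3, 0.6]
width: 0.0849
finger_force: 0.0
```

```bash
python3 - <<'E'
from h import *
go(.4997,.0542,.023,131.8)
s=optics.snapshot("scene");cv2.imwrite("pics/c5.png",cv2.resize(s["pixels"][200:330,200:340],(700,650))[:600])
E
```

```text
t 14.1 pos [0.5016 0.0553 0.0476] yaw 132.03 w 0.0849 F [-0.1 -0.3  0.6] tilt [0.0015 0.    ] q6 -39.9
tool shift [ 0.0005 -0.0021  0.0246] twist 0.004
```

View pics/c5.png

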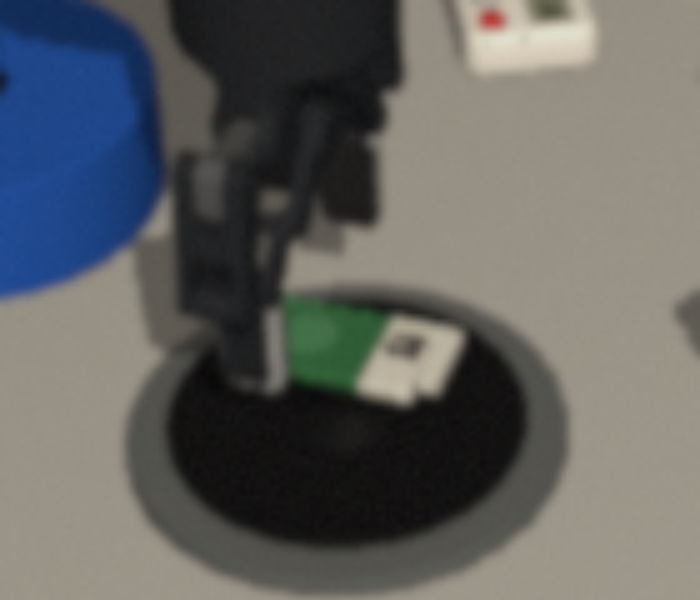

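The fingers straddle the slide's clear part, one on the near-left side and one beyond. I'll correct 2 mm and descend.

Emit:
servo_tool --plan '[[[0.085,0.0005,-0.002,0,0.004],[0.085,0,0,0.012,0],[0.085,0,0,0.0125,0],[0.085,0,0,0,0],[0.085,0,0,0,0],[0.085,0,0,0,0]]]'

```text
time_s: 14.75
tool_pos: [0.4993, 0.0541, 0.0219]
ee_rot: [[-0.667, 0.745, 0.0], [0.745, 0.667, 0.0], [-0.0, 0.0, -1.0]]
force: [-0.6, -0.6, 0.3]
width: 0.0848
finger_force: 0.0
```

Emit:
servo_tool --plan '[[[0.05,0,0,0,0],[0.04,0,0,0,0],[0.03,0,0,0,0],[0.02,0,0,0,0],[0.02,0,0,0,0],[0.02,0,0,0,0],[0.02,0,0,0,0],[0.02,0,0,0,0]]]'

```text
time_s: 15.55
tool_pos: [0.4993, 0.0541, 0.0221]
ee_rot: [[-0.667, 0.745, 0.0], [0.745, 0.667, 0.0], [-0.0, 0.0, -1.0]]
force: [-2.3, 0.4, 5.7]
width: 0.0348
finger_force: 59.3
```

Emit:
servo_tool --plan '[[[0.02,0,0,-0.005,0],[0.02,0,0,-0.01,0],[0.02,0,0,-0.02,0],[0.02,0,0,-0.02,0],[0.02,0,0,-0.02,0],[0.02,0,0,-0.01,0],[0.02,0,0,-0.005,0],[0.02,0,0,0,0],[0.02,0,0,0,0]]]'

```text
time_s: 16.45
tool_pos: [0.4988, 0.054, 0.1111]
ee_rot: [[-0.667, 0.745, -0.001], [0.745, 0.667, -0.0], [0.001, -0.001, -1.0]]
force: [0.1, -0.4, -0.1]
width: 0.0346
finger_force: 59.7
```

```bash
python3 - <<'E'
from h import *
go(.4946,-.1795,.112,198.7)
s=optics.snapshot("scene");cv2.imwrite("pics/c6.png",cv2.resize(s["pixels"][180:310,200:340],(700,650))[:600])
E
```

```text
t 16.45 pos [0.4988 0.054  0.1111] yaw 131.82 w 0.0346 F [ 0.1 -0.4 -0.1] tilt [-0.0011 -0.    ] q6 -39.8
tool shift [-0.1712 -0.1588 -0.0009] twist -1.1672
```

View pics/c6.png

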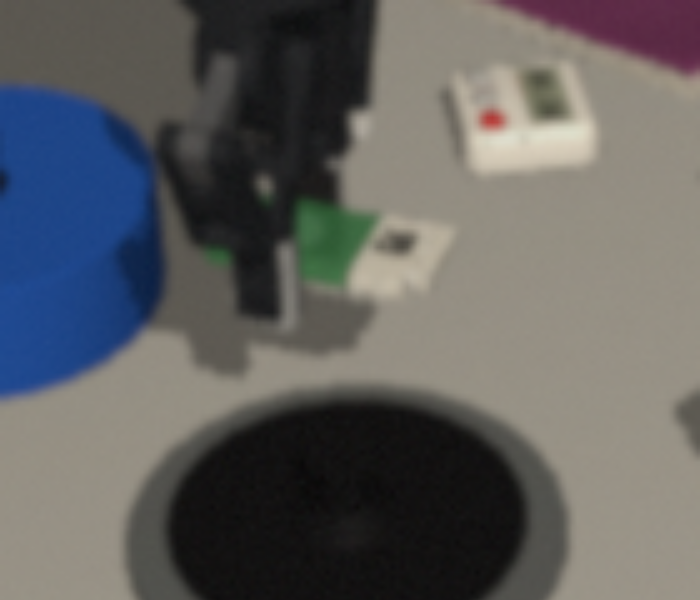

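The slide is held level with its frosted end free, shown at about crop (400,245). Next I'll turn it to the reader's heading and carry it over.

Emit:
servo_tool --plan '[[[0.02,0,0,0,-0.07],[0.02,0,0,0,-0.13],[0.02,0,0,0,-0.14],[0.02,0,0,0,-0.14],[0.02,0,0,0,-0.14],[0.02,0,0,0,-0.14],[0.02,0,0,0,-0.14],[0.02,0,0,0,-0.14],[0.02,0,0,0,-0.127],[0.02,0,0,0,0]]]'

```text
time_s: 17.5
tool_pos: [0.4988, 0.054, 0.1111]
ee_rot: [[-0.947, -0.322, -0.001], [-0.322, 0.947, -0.0], [0.001, 0.0, -1.0]]
force: [0.7, -0.1, -0.1]
width: 0.0345
finger_force: 59.7
```

Emit:
servo_tool --plan '[[[0.02,0.004,-0.011,0,0],[0.02,0.008,-0.022,0,0],[0.02,0.009,-0.026,0,0],[0.02,0.01,-0.027,0,0],[0.02,0.01,-0.027,0,0],[0.02,0.01,-0.027,0,0],[0.02,0.01,-0.027,0,0],[0.02,0.009,-0.026,0,0],[0.02,0.006,-0.018,0,0],[0.02,0.003,-0.009,0,0]]]'

```text
time_s: 18.5
tool_pos: [0.4943, -0.1816, 0.1115]
ee_rot: [[-0.949, -0.316, -0.0], [-0.316, 0.949, -0.0], [0.0, 0.0, -1.0]]
force: [-0.0, 0.8, -0.4]
width: 0.0344
finger_force: 59.7
```

Emit:
servo_tool --plan '[[[0.02,0,0,0.01,0],[0.02,0,0,0.01,0],[0.02,0,0,0,0],[0.02,0,0,0,0],[0.02,0,0,0,0]]]'

```text
time_s: 19.0
tool_pos: [0.495, -0.1792, 0.092]
ee_rot: [[-0.947, -0.321, 0.0], [-0.321, 0.947, -0.0], [-0.0, -0.0, -1.0]]
force: [-0.1, -1.1, -0.4]
width: 0.0345
finger_force: 59.7
```

```bash
python3 - <<'E'
from h import *
np.set_printoptions(precision=4,suppress=True)
go(.4946,-.1795,.079,198.7)
o=[];G=[];W=[];N=[]
for c in("scene","top"):
    s=optics.snapshot(c);cv2.imwrite(f"/tmp/{c}.png",s["pixels"]);im=s["pixels"].astype(int)
    u,v=map(int,proj(s,(.5315,-.167,.115)));u0,v0=u-50,v-50;print(c,u0,v0,[np.round(proj(s,(.5315,-.167,.1)),1)])
    o.append(cv2.resize(s["pixels"][v0:v0+100,u0:u0+100],(400,400),interpolation=2))
cv2.imwrite("pics/c7.png",np.hstack(o))
E
```

```text
t 19.0 pos [ 0.495  -0.1792  0.092 ] yaw -161.28 w 0.0345 F [-0.1 -1.1 -0.4] tilt [ 0.0002 -0.0001] q6 -132.6
tool shift [ 0.0005 -0.0002  0.013 ] twist 0.0004
scene 297 258 [array([346.7, 315.7])]
top 387 216 [array([435.8, 267.3])]
```

View pics/c7.png

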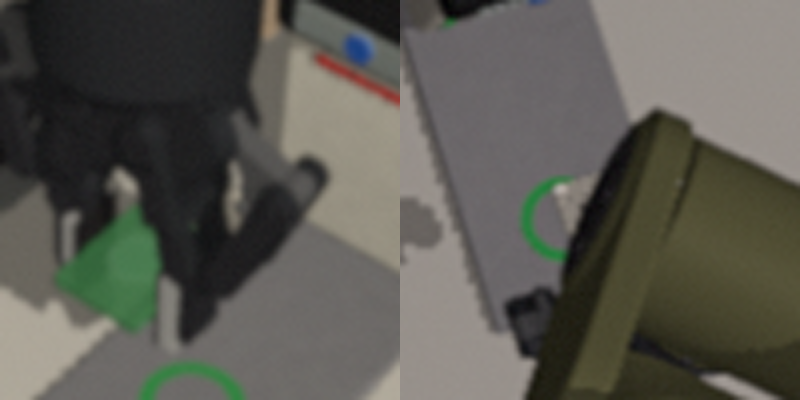

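The top crop shows the frosted end's corner at about (555,185), over the ring. The scene crop shows the clear end's corners at (55,275) and (135,330). I'll check these against the expected pose.

```bash
python3 - <<'E'
from h import *
np.set_printoptions(precision=4,suppress=True)
a=np.radians(18.7);X=np.array([np.cos(a),np.sin(a),0]);Y=np.array([-X[1],X[0],0])
C=np.array([.5315,-.167,.1135])-.025*X
S={c:optics.snapshot(c) for c in("scene","top")}
t=S["top"]
for n,c,(x,y),m in (("front-left","top",(.038,.018),(425.75,262.2)),("backleft","scene",(-.038,.018),(310.75,326.7)),("backright","scene",(-.038,-.018),(330.75,340.5))):
    P=C+X*x+Y*y;P[2]=.1165
    q=atz(S[c],*m,.1165);d=q-P
    print(n,"pred px",np.round(proj(S[c],P),1),"meas",m,"err along/across mm",1000*d@X,1000*d@Y)
E
```

```text
front-left pred px [425.6 262.7] meas (425.75, 262.2) err along/across mm 0.8303868289242958 -0.4845213344850553
backleft pred px [308.9 326.2] meas (310.75, 326.7) err along/across mm 1.013567770432208 -2.504497279608594
backright pred px [329.3 339.1] meas (330.75, 340.5) err along/across mm -0.5956381268979769 -2.968433721181053
```

Emit:
servo_tool --plan '[[[0.02,0.0005,0,0.007,0],[0.02,0,0,0.006,0],[0.02,0,0,0,0],[0.02,0,0,0,0],[0.02,0,0,0,0]]]'

```text
time_s: 19.7
tool_pos: [0.4944, -0.1799, 0.0789]
ee_rot: [[-0.947, -0.32, 0.0], [-0.32, 0.947, -0.0], [-0.0, -0.0, -1.0]]
force: [-0.7, -0.4, -0.6]
width: 0.0344
finger_force: 59.7
```

```bash
python3 - <<'E'
from h import *
from workcell import finish_job
go(.4946,-.1795,.079,198.7)
print(finish_job())
E
```

```text
t 19.7 pos [ 0.4944 -0.1799  0.0789] yaw -161.31 w 0.0344 F [-0.7 -0.4 -0.6] tilt [ 0.0002 -0.0001] q6 -132.7
tool shift [-0.0003  0.0003 -0.0001] twist -0.0002
the job is handed in; nothing more can be done
None
```

I handed the job in at 19.7 s: the lid stands upright on the bench clear of the chamber, and the slide is held level, label up, about 10 cm above the green ring with its frosted end towards the reader (my picture checks agreed to about 3 mm, and no verdict came back).

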